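# Mesh the mixing paddle onto the mixer's splined drive and hold it home

### The job

Pick up the two-armed mixing paddle from the board, turn it until its hub meshes with the splined drive in the middle of the mixer's bowl, slide it all the way down and push the sprung collar at the foot of the drive fully down with it. Finish while still gripping the paddle and keeping it pressed down, upright (the collar would lift it again if you let go); leave everything else on the counter where it is.

Things in the scene. Friction and masses are not known exactly. Their poses are not given: they have to be found in the camera images.
- paddle: Loose mixing paddle, white plastic, upright on the board, 114 mm tall, about 0.16 kg. Origin: centre of the hub's underside; z up along the hub, x along the two arms. Round hub 46 mm in diameter, tapering from 62 to 76 mm up, with a grip bar on top. Two upright arms, 7 mm thick, reach 68 mm out along +x and -x, 26 mm high with 48 mm high tips.
- paddle_grip (a point): Middle of the paddle's flat-sided grip bar, on the hub's axis 97 mm above its underside; axes as the paddle's. The bar is 46 mm long (x), 20 mm thick (y), and spans 74 to 114 mm above the underside.
- paddle_bore (a point): Centre of the bore's mouth in the hub's underside (same point and axes as the paddle's origin). The bore is open below, 56 mm deep: a cross of four slots, two along the arms (x) and two square to them (y), each 10 mm wide and reaching 14.5 mm from the axis, so it fits the drive in four orientations, 90 degrees apart.
- machine: Fixed centre-drive mixer: white motor base 250 x 220 mm, 70 mm high, control strip on its front (-x) face; on top a shallow open steel bowl, rim 127 mm above the counter, 194 mm in diameter, inner floor at 76 mm. Origin: on the counter under the centre of the bowl, z up. The drive and its collar stand in the centre of the bowl.
- spindle_top (a point): On the axis of the upright steel drive, level with its fin tops, 134 mm above the counter. x and y along its four fins: a cross, 8 mm thick, 13 mm from axis to tip, rounded on top; a 10 mm pin stands 8 mm higher. Meshes when the paddle's arms lie along any fin (within 4 degrees, axes within 1 mm); unmeshed, the hub rests on the fin tops. Turns about z only against 0.25 N m of drag.
- collar (a joint): Black sprung ring round the foot of the drive, 48 mm outside, 32 mm inside, top face 100 mm above the counter when free. Value: how far it is pushed down, 0 to 0.010 m (stop). The meshed hub's underside lands on it at 100 mm and is at 90 mm at the stop. Spring: 4.5 N to start, 9.5 N fully down; springs back when let go.
- board: Fixed wooden board, 320 x 260 mm, 12 mm thick, on which the attachments lie. Origin: centre of its underside, on the counter.
- whisk_disc: Bystander: other attachment standing on the board, same plastic, a round disc foot 100 mm in diameter with a round stem and round knob, 96 mm tall, no arms. Origin: centre of its underside.
- spatula: Bystander: spatula with wooden handle, 240 mm long, lying on the board along one edge. Origin: under its middle, x along it.
- shaker: Bystander: small glass shaker 36 mm in diameter, 70 mm tall, between board and mixer. Origin: centre of its underside.
- mill: Bystander: dark wooden mill, 48 mm in diameter, 150 mm tall, beyond the gap between board and mixer. Origin: centre of its underside.
There are look-alikes about, which are no part of the job. Leave any green or pink look-alike of the paddle alone.

How it is judged (in metres and radians):
On the way, in this order (a step that is already met when the one before it is completed fails the run):
1. the paddle is lifted clear of the board in the gripper (z of paddle in the frame of board above 0.05 m and contact force between paddle and the fingers above 2 N), for 0.2 s.
2. the paddle has meshed with the drive (z of paddle in the frame of machine below 0.122 m and horizontal distance between paddle and spindle_top below 0.004 m and contact force between paddle and the fingers above 2 N), for 0.1 s.
At the end, for the whole second after the job is handed in: The paddle is meshed on the drive (axes within 4 mm, upright within 4 degrees), its underside within 3.5 mm of the height where the collar meets its stop, the collar at least 7.5 mm down, the paddle pressing on the mixer with 4 to 40 N and still touched by the fingers with more than 2 N, at rest (value of joint collar above 0.0075 m and z of paddle in the frame of machine between 0.085 and 0.0935 m and horizontal distance between paddle and spindle_top below 0.004 m and angle between paddle's own z axis and vertical below 0.07 rad and contact force between paddle and machine between 4 and 40 N and contact force between paddle and the fingers above 2 N and linear speed of paddle below 0.02 m/s); the arm keeps its last pose, push and grip.
It fails at once if another thing on the counter is moved by more than 25 mm (distance of any of whisk_disc, spatula, shaker, mill from where it was at the start of the episode above 0.025 m).
It fails at once if the paddle is rammed onto the mixer with more than 80 N (contact force between paddle and machine above 80 N).
It also fails if it takes over 42 s, if anything falls off the work surface, if the arm or the gripper's body presses on something with over 40 N, if the wrist force passes 120 N, or if a joint passes its speed limit or range.

### The arm

A 6-joint arm with a two-finger parallel gripper is mounted at the origin on the work surface. World frame = base frame: x ahead of the robot, y to its left, z up, the work surface at z = 0. Lengths are in mm, angles in rad, forces in N, time in s.
With the tool pointing down it reaches from about 400 to 925 mm from the base axis. Payload 12.5 kg.
Tool frame: the origin (TCP) lies midway between the tips of the shut fingers; the grasp point (between the pads) lies 19 mm behind it; z points along the fingers, y is the line along which they close (so a half turn about z gives the same grasp; the last joint's range is limited). The gripper opens to 95 mm and grips with 3 to 60 N. Pads are 20 mm wide; open, the fingers measure 119 mm over their backs; the gripper's body (75 mm by 180 mm) begins 59 mm behind the grasp point.
Start: joints at [1.083, 0.491, 1.559, -0, 1.092, -0.106], TCP at [232.855, 580.022, 214.661] pointing down, gripper open.
Joint ranges: [-3.1, 3.1], [-0.84, 2.19], [0.05, 2.79], [-1.13, 4.28], [0.06, 2.93], [-2.69, 2.69]. Speed limits (rad/s): [2.22, 2.22, 2.79, 3.14, 3.14, 3.14].

### API

Orientations are given as [roll, pitch, yaw] about the fixed x, y, z axes, in that order (R = Rz(yaw) Ry(pitch) Rx(roll)).
In Python, from cell import * gives the robot as it stands.
- The arm moves only by the tool servo_tool, never from a script. Its argument "moves" is one flat list of numbers, 5 for each row, row after row: the shift along the world's x, y, z as a fraction of full scale, then the turn about the world's z as a fraction of full scale, then the opening, from 0 (shut) to 1 (fully open). A call has 1 to 12 rows; each row is the pose to reach, as a shift and turn from the pose commanded when the call began, turning the shorter way round; what a row does not reach only later rows make up. Full scale, the value 1, is 400 mm for a shift and 180 degrees for a turn. A row lasts 1/12 s, in which the tool goes at most 41.7 mm and 7.16 degrees, less where a joint would pass 70% of its speed; a pose out of reach is approached as far as the arm can. A call with a number of a shift or a turn outside -1 to 1 is refused whole. A call with a gripper value outside its range is refused whole. The fingers move at their own pace and stop on an object; the grip force is fixed at half the most. Time passes only in rows, so rows that repeat a pose let the fingers close. It gives the time, the measured TCP pose, the force, the opening and the grip force at its end, in the units of the state.
- state(): the state, without advancing time (a new reading comes with each control period).
- read_camera(name): name is "scene" or "top" or "wrist"; returns (picture, depth): 420x560x3 uint8, blue, green, red; 420x560 float32, mm along the optical axis (not along the pixel's ray), 0 where there is no reading.
- get_calibration(name): a dict with "K" (3x3 intrinsics, pixels), "k1" (the pictures are not rectified: a ray, as slopes to the right and down, at radius r is drawn at 1 + k1 r^2 times it, then the intrinsics apply), "R" (3x3) and "t" (3): a world point X has camera coordinates R X + t. Camera axes: x right, y down, z forward; pixel columns grow to the right and rows downward; lengths in mm; the calibration is good to about 2 mm. A picture is of the moment at which its call begins: read the wrist's pose just before it. get_calibration takes no time and is no camera call; for the wrist camera it gives the pose at the moment of the call.
- job_done(): hands the job in; it is judged then, once.
The state is a dict: "t": time; "joints": joint angles; "qvel": joint speeds; "tau": joint torques, N m; "eef_pos": TCP position; "tcp_rot": TCP orientation; "ft_force": force on the tool from outside, world axes, zero at the start; "moment": the same for the moment, N m; "opening": opening from 0.0 (shut) to 1.0 (fully open); "grip_force": force on a finger pad.
Only numpy, scipy, OpenCV 4.12 (cv2) and the standard library are available. Lean on these libraries where they do the work, as an engineer would, in place of code of your own. Each camera call takes 0.05 s, during which the arm holds its last target. There are 200 camera calls.

## Working session

There is one attempt and no reset: what is moved stays moved. The work goes in short steps, Python scripts to look and compute and a tool call to move; the robot and the scene stay as the last step left them, time stands still between calls to the robot, and variables do not carry over. Pictures are saved under pics/ and viewed, at most 10 in all, crops included, and the job is handed in when it is done.

Besides the shell and the picture viewer there is one more tool, called after "Emit:" in YAML: its name, and indented under it one key for each argument. servo_tool: Moves the arm, as the interface text tells. Its arguments: {"type":"object","properties":{"moves":{"type":"array"}},"required":["moves"]}

```bash
mkdir -p pics
cat > h.py <<'E'
from cell import *
import numpy as np, cv2
def ray(name,u,v,cal=None):
    c=cal or get_calibration(name);K=np.array(c["K"]);R=np.array(c["R"]);t=np.array(c["t"])
    p=cv2.undistortPoints(np.array([[[u,v]]],float),K,np.array([c["k1"],0,0,0,0.]))[0,0]
    return -R.T@t, R.T@np.array([p[0],p[1],1.])
def onplane(name,u,v,z,cal=None):
    o,d=ray(name,u,v,cal);return o+d*(z-o[2])/d[2]
def world(name,D,cal=None):
    c=cal or get_calibration(name);K=np.array(c["K"]);R=np.array(c["R"]);t=np.array(c["t"])
    h,w=D.shape;vv,uu=np.mgrid[:h,:w]
    p=cv2.undistortPoints(np.stack([uu,vv],-1).reshape(-1,1,2).astype(float),K,np.array([c["k1"],0,0,0,0.])).reshape(h,w,2)
    P=np.concatenate([p*D[...,None],D[...,None]],-1)
    return (P-t)@R
E
python3 - <<'E'
from h import *
for n in("scene","top"):
    p,d=read_camera(n);cv2.imwrite(f"pics/{n}0.png",p);np.save(f"{n}0.npy",d)
    c=get_calibration(n);print(n,c)
print(state())
E
```

```text
scene {'K': array([[492.3788004 ,   0.        , 282.99523846],
       [  0.        , 492.3788004 , 204.24655361],
       [  0.        ,   0.        ,   1.        ]]), 'k1': -0.021811291814094316, 'R': array([[-0.78326725,  0.62138123,  0.01943654],
       [ 0.34402448,  0.45926899, -0.81897445],
       [-0.51782195, -0.63478922, -0.57350072]]), 't': array([ 494.51858112,  -82.87894054, 1559.92618991])}
top {'K': array([[541.76827045,   0.        , 272.56126145],
       [  0.        , 541.76827045, 220.03645298],
       [  0.        ,   0.        ,   1.        ]]), 'k1': -0.026175775401530755, 'R': array([[-0.06513205, -0.99786515, -0.00479129],
       [-0.97521238,  0.06466953, -0.21160971],
       [ 0.2114678 , -0.00911005, -0.97734251]]), 't': array([ -33.41123998,  585.12082659, 1524.00103474])}
{'t': 0.1, 'joints': array([ 1.08339273e+00,  4.91516033e-01,  1.55938890e+00, -6.78523064e-06,
        1.09170554e+00, -1.05617199e-01]), 'qvel': array([-0.00042557, -0.00164724, -0.0027581 , -0.00233197, -0.00061773,
       -0.00118793]), 'tau': array([ 1.71565836e-03, -6.13626122e+01, -2.58604610e+01,  6.93353964e-02,
        4.70776227e-02,  1.07876937e-05]), 'eef_pos': array([232.75028963, 579.81194653, 214.10964196]), 'tcp_rot': array([-3.14057987e+00, -1.01315185e-04,  2.75980934e+00]), 'ft_force': array([-0.38227716,  0.18383414,  0.70730838]), 'moment': array([ 0.05883602, -0.04115048, -0.03989228]), 'grip_force': 0.0, 'opening': 0.9960246169408552}
```

View pics/scene0.png

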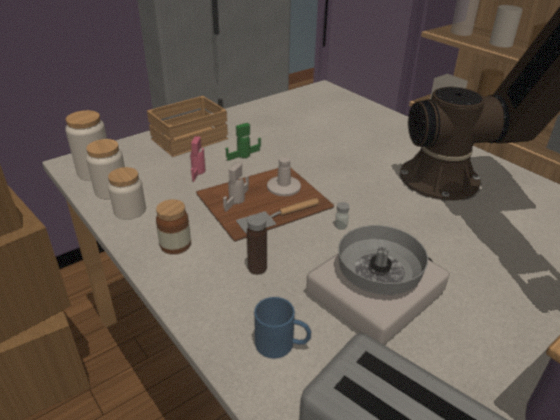

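View pics/top0.png

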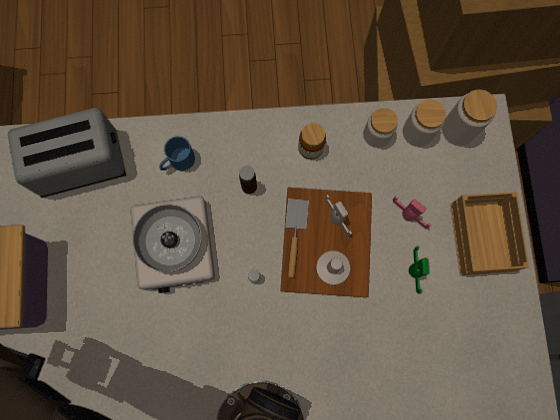

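Candidates for the paddle:
- White two-armed piece on the board: top (340,215), scene (236,183). It matches the description.
- Pink look-alike off the board: top (412,211), scene (197,157).
- Green look-alike: top (419,270), scene (243,142).
- White whisk disc, no arms: top (334,266), scene (284,178).

I choose the first and will check it in a crop.

Run:
```python
from h import *
T=cv2.imread("pics/top0.png");S=cv2.imread("pics/scene0.png")
a=cv2.resize(T[185:250,305:370],(390,390),interpolation=cv2.INTER_CUBIC)
b=cv2.resize(T[195:290,125:220],(390,390),interpolation=cv2.INTER_CUBIC)
cv2.imwrite("pics/crop0.png",np.hstack([a,b]))
for n,(u0,u1,v0,v1),(m0,m1,n0,n1) in(("top",(318,362,188,242),(125,220,190,295)),("scene",(215,252,158,215),(300,450,220,340))):
    D=np.load(n+"0.npy");W=world(n,D);I=cv2.imread(f"pics/{n}0.png");hsv=cv2.cvtColor(I,cv2.COLOR_BGR2HSV)
    P=W[v0:v1,u0:u1];s=hsv[v0:v1,u0:u1,1];d=D[v0:v1,u0:u1]
    m=(d>0)&(s<70)&(P[...,2]>22)
    Q=P[m];print(n,"n",len(Q),"zmax",np.percentile(Q[:,2],[1,50,90,99]))
    top=Q[Q[:,2]>Q[:,2].max()-12]
    for nm,q in(("all",Q),("top",top),("low",Q[Q[:,2]<70])):
        r=cv2.minAreaRect(q[:,:2].astype(np.float32));w,V=np.linalg.eigh(np.cov(q[:,:2].T));v=V[:,1]
        print(nm,len(q),q.mean(0).round(1),"rect",np.round(r[0],1),np.round(r[1],1),r[2],"pca",np.degrees(np.arctan2(v[1],v[0])))
    P=W[n0:n1,m0:m1].reshape(-1,3);P=P[D[n0:n1,m0:m1].ravel()>0]
    rim=P[(P[:,2]>121)&(P[:,2]<133)]
    # circle fit on rim points
    for _ in range(6):
        A=np.c_[2*rim[:,:2],np.ones(len(rim))];x=np.linalg.lstsq(A,(rim[:,:2]**2).sum(1),rcond=None)[0]
        rad=np.sqrt(x[2]+x[0]**2+x[1]**2);e=np.abs(np.hypot(*(rim[:,:2]-x[:2]).T)-rad);rim=rim[e<max(4,np.percentile(e,85))]
    print("rim",x[:2].round(1),rad,len(rim))
    c=P[(np.hypot(*(P[:,:2]-x[:2]).T)<22)&(P[:,2]>105)];print("spindle",len(c),c.mean(0),c[:,2].max())
```

```text
top n 350 zmax [ 26.0113378   77.00771624 126.50797937 130.39135001]
all 350 [ 582.7 -262.6   81. ] rect [ 584.5 -260.7] [134.2  33.4] 24.474519729614258 pca -153.83232548558937
top 110 [ 586.8 -265.8  125.1] rect [ 586.6 -266.4] [44.7 21.3] 24.474519729614258 pca -152.89432613103241
low 152 [ 581.7 -263.    44. ] rect [ 583.1 -258.3] [134.2  27.8] 26.085954666137695 pca -154.02505416962717
rim [538.6 227.9] 93.7446371752874 256
spindle 71 [535.88080479 225.93844942 127.33487632] 143.32454140311552
scene n 634 zmax [ 22.82622798  66.68320452 122.63199501 127.19675728]
all 634 [ 598.  -255.6   71.8] rect [ 590.1 -261.8] [132.1  43.3] 14.41878890991211 pca -157.2719994796781
top 93 [ 592.8 -261.9  123.6] rect [ 590.8 -264.6] [48.7 19.8] 25.00984764099121 pca -158.01025216361305
low 331 [ 600.8 -253.8   44.4] rect [ 590.1 -261.8] [132.1  43.3] 14.41878890991211 pca -156.14709463542482
rim [542.1 227.4] 94.6342494968462 573
spindle 170 [545.95470186 229.93446984 123.78927091] 142.5992386860191
```

View pics/crop0.png

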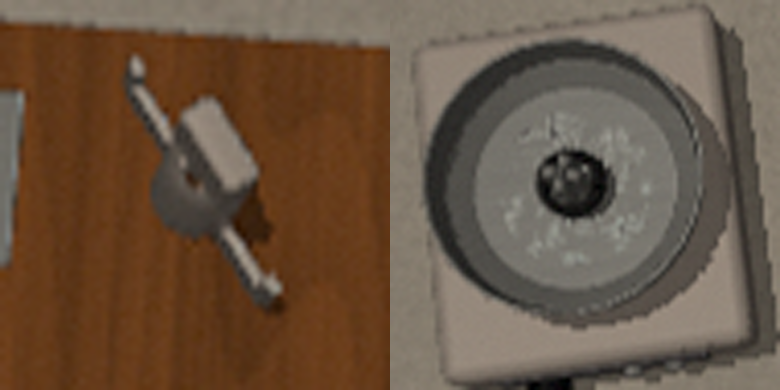

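The crop confirms it: a white paddle with two thin arms and a grip bar at crop (215,145), and the mixer's bowl with the drive at crop (575,183). I'll go over the mixer first, to see the fins, then to the paddle.

Emit:
servo_tool:
  moves: [0.7,-0.88,0.3,-0.45,1,0.7,-0.88,0.3,-0.45,1,0.7,-0.88,0.3,-0.45,1,0.7,-0.88,0.3,-0.45,1,0.7,-0.88,0.3,-0.45,1,0.7,-0.88,0.3,-0.45,1,0.7,-0.88,0.3,-0.45,1,0.7,-0.88,0.3,-0.45,1,0.7,-0.88,0.3,-0.45,1,0.7,-0.88,0.3,-0.45,1,0.7,-0.88,0.3,-0.45,1,0.7,-0.88,0.3,-0.45,1]

```text
t: 1.1
eef_pos: [516.1, 224.0, 335.9]
tcp_rot: [3.139, -0.0, 1.335]
ft_force: [-1.0, -0.4, -0.1]
opening: 0.998
grip_force: 0.0
```

Run:
```python
from h import *
s=state();print(s["t"],s["eef_pos"],s["tcp_rot"],s["joints"])
c=get_calibration("wrist");p,d=read_camera("wrist");np.savez("w1.npz",d=d,**c)
cv2.imwrite("pics/w1.png",p);print(c,-np.array(c["R"]).T@c["t"])
```

```text
1.1 [516.08027797 223.98392537 335.87035679] [ 3.13918975e+00 -6.96210936e-05  1.33513401e+00] [ 2.92631012e-01  2.99246145e-01  1.53770844e+00 -1.19377706e-03
  1.30252784e+00  5.28608624e-01]
{'K': array([[294.54831636,   0.        , 279.6688682 ],
       [  0.        , 294.54831636, 208.5747126 ],
       [  0.        ,   0.        ,   1.        ]]), 'k1': -0.023990761299756018, 'R': array([[ 0.97239015, -0.23334897,  0.00237874],
       [-0.22687637, -0.94293356,  0.24372814],
       [-0.05463072, -0.23753852, -0.96984067]]), 't': array([-449.72970658,  271.8074581 ,  587.57365762])} [531.07899622 290.92378894 504.67549495]
```

View pics/w1.png

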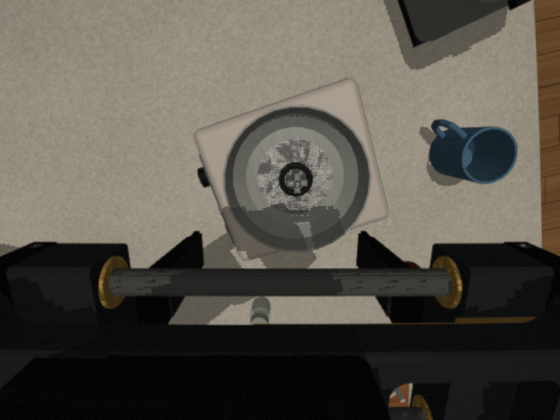

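The wrist view shows the bowl, with the drive at about (296,180), small; I'll go closer for the fin angle.

Emit:
servo_tool:
  moves: [-0.02,-0.08,-0.34,0,1,-0.02,-0.08,-0.34,0,1,-0.02,-0.08,-0.34,0,1,-0.02,-0.08,-0.34,0,1,-0.02,-0.08,-0.34,0,1,-0.02,-0.08,-0.34,0,1]

```text
t: 1.65
eef_pos: [504.6, 196.5, 198.6]
tcp_rot: [-3.14, 0.0, 1.347]
ft_force: [-0.5, -0.2, 0.7]
opening: 0.997
grip_force: 0.0
```

Run:
```python
from h import *
s=state();print(s["t"],s["eef_pos"],s["tcp_rot"])
c=get_calibration("wrist");p,d=read_camera("wrist");np.savez("w2.npz",d=d,p=p,**c);cv2.imwrite("w2.png",p)
W=world("wrist",d,c);cen=np.array([540,227])
m=(d>0)&(np.hypot(W[...,0]-cen[0],W[...,1]-cen[1])<24)
vv,uu=np.nonzero(m);print(uu.min(),uu.max(),vv.min(),vv.max())
u,v=int(uu.mean()),int(vv.mean())
cv2.imwrite("pics/w2c.png",cv2.resize(p[v-35:v+35,u-40:u+40],None,fx=8,fy=8,interpolation=cv2.INTER_CUBIC));print("crop origin",u-40,v-35)
for lo,hi in((98,103),(103,125),(125,135.5),(137,146)):
    q=W[m&(W[...,2]>lo)&(W[...,2]<hi)]
    if len(q): print(lo,len(q),q.mean(0),np.ptp(q,axis=0))
    if lo==125:
        for g in(None,):
            r=q[:,:2]-q[:,:2].mean(0);R=np.hypot(*r.T);f=R>6;a=np.arctan2(r[f,1],r[f,0]);z=(R[f]*np.exp(4j*a)).mean();print("fin angle",np.degrees(np.angle(z))/4,abs(z)/R[f].mean())
```

```text
1.65 [504.567724   196.51980151 198.56631681] [-3.14048410e+00  4.58852323e-04  1.34722468e+00]
285 524 143 409
crop origin 355 277
98 849 [539.02008005 228.70237685  98.95693748] [46.35232461 46.28340047  4.98323467]
103 124 [537.43119038 231.55951163 114.70927874] [26.49737368 24.99546569 21.79134934]
125 481 [538.69322585 227.6920942  131.25023113] [26.37709045 27.16910617 10.38054871]
fin angle -10.965379534857671 0.5685469238482345
137 67 [538.82766511 227.60087623 138.85077562] [8.954864   9.13747137 3.99427134]
```

View pics/w2c.png

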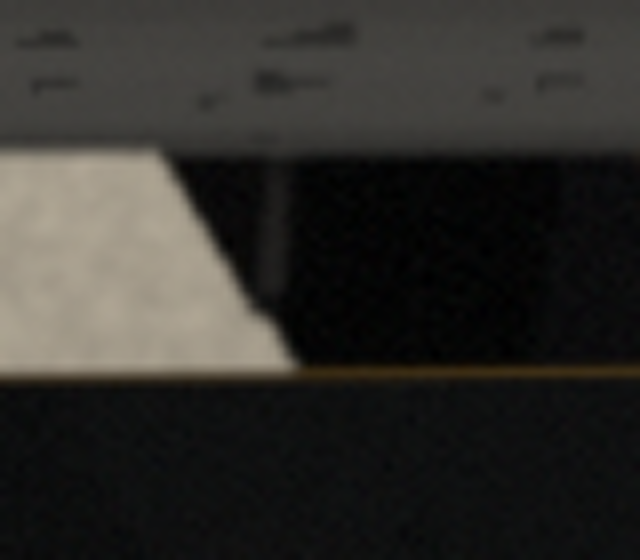

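The crop fell on the gripper itself (empty of the drive), but the depth gives the drive clearly. I'll crop correctly to verify the fin angle.

Run:
```python
from h import *
z=np.load("w2.npz");c={k:z[k] for k in("K","R","t")};c["k1"]=float(z["k1"]);d=z["d"];W=world("wrist",d,c)
cen=np.array([538.8,227.6])
m=(d>0)&(np.hypot(W[...,0]-cen[0],W[...,1]-cen[1])<20)&(W[...,2]>126)&(W[...,2]<147)
vv,uu=np.nonzero(m);u,v=int(np.median(uu)),int(np.median(vv));print(u,v)
cv2.imwrite("pics/w2d.png",cv2.resize(z["p"][v-35:v+35,u-40:u+40],None,fx=8,fy=8,interpolation=cv2.INTER_CUBIC))
q=W[m][:,:2]-cen;R=np.hypot(*q.T);a=np.degrees(np.arctan2(q[:,1],q[:,0]));f=(R>8)&(R<14)
print(np.histogram(a[f]%90,bins=18,range=(0,90))[0])
for lo in(7,8,9,10):
    f=(R>lo)&(R<14.5);print(lo,f.sum(),np.degrees(np.angle(np.exp(4j*np.radians(a[f])).mean()))/4)
```

```text
314 174
[30 27  8  1  0  0  0  0  0  2  3 15 32 33 28 24 35 30]
7 323 -11.152154163487268
8 271 -10.996711711458621
9 215 -10.957102652119556
10 161 -10.972453936408485
```

View pics/w2d.png

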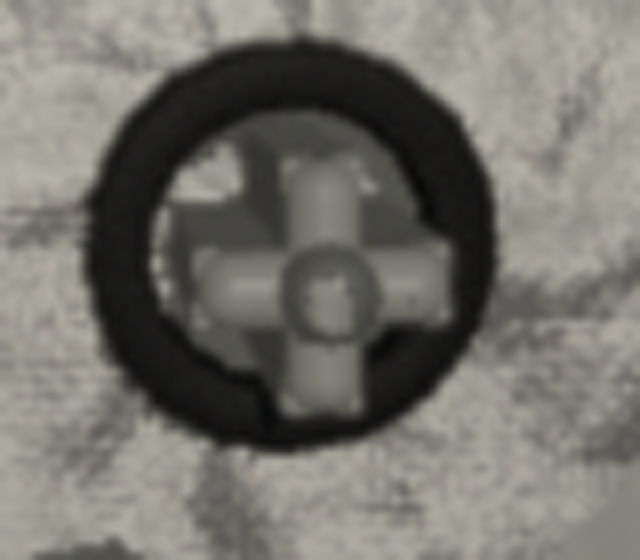

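The drive's cross shows at crop (330,295), aligned with the image axes; depth gives centre (538.8,227.6) and fins at −11° (mod 90). On to the paddle.

Emit:
servo_tool:
  moves: [0,-0.05,0.2,-0.29,1,0.17,-1,0.25,-0.29,1,0.17,-1,0.25,-0.29,1,0.17,-1,0.25,-0.29,1,0.17,-1,0.25,-0.29,1,0.17,-1,0.25,-0.29,1,0.17,-1,0.25,-0.29,1,0.17,-1,0.25,-0.29,1,0.17,-1,0.25,-0.29,1,0.17,-1,0.25,-0.29,1,0.17,-1,0.25,-0.29,1,0.17,-1,0.25,-0.29,1]

```text
t: 2.7
eef_pos: [574.0, -208.2, 301.0]
tcp_rot: [3.138, -0.002, 0.432]
ft_force: [1.1, 0.9, -0.6]
opening: 1.005
grip_force: 0.0
```

Emit:
servo_tool:
  moves: [0,-0.17,0,0,1,0,-0.17,0,0,1,0,-0.17,0,0,1,0,-0.17,0,0,1]

```text
t: 3.03
eef_pos: [573.1, -272.1, 299.9]
tcp_rot: [3.14, -0.001, 0.434]
ft_force: [1.2, 0.1, 0.5]
opening: 1.002
grip_force: 0.0
```

Run:
```python
from h import *
s=state();print(s["t"],s["eef_pos"],s["tcp_rot"],s["joints"])
c=get_calibration("wrist");p,d=read_camera("wrist");cv2.imwrite("pics/w3.png",p)
W=world("wrist",d,c);hsv=cv2.cvtColor(p,cv2.COLOR_BGR2HSV)
near=(d>0)&(np.hypot(W[...,0]-588,W[...,1]+265)<75)&(hsv[...,1]<80)&(W[...,2]<140)
for nm,lo,hi in(("top",120,135),("arms",30,66)):
    m=(near&(W[...,2]>lo)&(W[...,2]<hi)).astype(np.uint8)
    n,l,st,_=cv2.connectedComponentsWithStats(m)
    q=W[(l==1+np.argmax(st[1:,4]))] if nm=="top" else W[m>0]
    r=cv2.minAreaRect(q[:,:2].astype(np.float32));e,V=np.linalg.eigh(np.cov(q[:,:2].T));v=V[:,1]
    print(nm,len(q),q.mean(0),np.median(q[:,2]),r,np.degrees(np.arctan2(v[1],v[0])))
```

```text
3.0333 [ 573.13734696 -272.14443465  299.87066627] [ 3.14025755e+00 -1.15250596e-03  4.34328652e-01] [-5.47459555e-01  4.36654671e-01  1.41858736e+00  2.25782113e-04
  1.28460024e+00  5.88945339e-01]
top 619 [ 589.7390039  -267.34544577  124.21806255] 124.36640151607949 ((589.2018432617188, -267.53924560546875), (45.03206253051758, 19.68490219116211), 27.510417938232422) -153.47587914938828
arms 333 [ 597.5306198  -263.66948851   44.93485822] 37.56489791482018 ((589.9268798828125, -269.0712585449219), (133.91873168945312, 36.19062805175781), 33.09612274169922) -153.585875160662
```

View pics/w3.png

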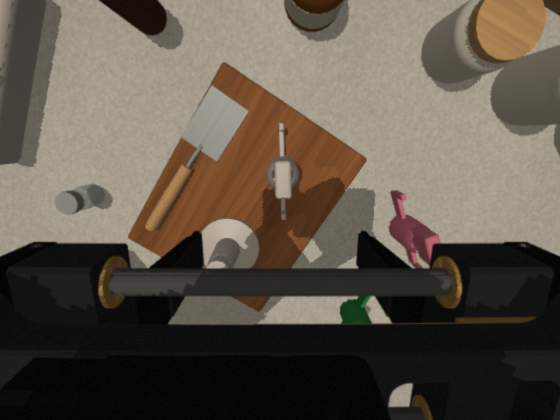

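The white paddle is at (283,175), with its bar in line with the arms; the whisk is at (222,250), clear of the fingers. Descend and grasp.

Emit:
servo_tool:
  moves: [0.041,0.012,-0.2,0.009,1,0.041,0.012,-0.3,0.009,1,0.041,0.012,-0.4,0.009,1,0.041,0.012,-0.46,0.009,1,0.041,0.012,-0.5,0.009,1,0.041,0.012,-0.525,0.009,1,0.041,0.012,-0.525,0.009,1,0.041,0.012,-0.525,0.009,1]

```text
t: 3.75
eef_pos: [590.2, -266.7, 90.4]
tcp_rot: [3.14, -0.001, 0.464]
ft_force: [-0.2, 0.1, 0.3]
opening: 1.001
grip_force: 0.0
```

Emit:
servo_tool:
  moves: [0,0,0,0,0,0,0,0,0,0,0,0,0,0,0,0,0,0,0,0,0,0,0,0,0,0,0,0,0,0,0,0,0,0,0,0,0,0,0,0,0,0,0,0,0,0,0,0,0,0]

```text
t: 4.58
eef_pos: [589.2, -267.2, 88.6]
tcp_rot: [-3.141, 0.0, 0.463]
ft_force: [-0.2, -0.4, -0.4]
opening: 0.354
grip_force: 0.0
```

Emit:
servo_tool:
  moves: [0,0,0,0,0,0,0,0,0,0,0,0,0,0,0,0,0,0,0,0,0,0,0,0,0,0,0,0,0,0,0,0,0,0,0]

```text
t: 5.17
eef_pos: [589.2, -267.1, 88.6]
tcp_rot: [-3.142, 0.0, 0.463]
ft_force: [-0.6, 0.2, -1.3]
opening: 0.209
grip_force: 30.0
```

Gripped at 19.9 mm, which is the bar's thickness. Lift and carry to the mixer.

Emit:
servo_tool:
  moves: [0,0,0.03,0,0,0,0,0.1,0,0,0,0,0.2,0,0,0,0,0.3,0,0,0,0,0.4,0,0,0,0,0.45,0,0,0,0,0.45,0,0,0,0,0.45,0,0,0,0,0.45,0,0]

```text
t: 5.92
eef_pos: [588.7, -266.9, 267.9]
tcp_rot: [-3.14, 0.001, 0.463]
ft_force: [-0.1, 0.2, -1.1]
opening: 0.207
grip_force: 30.0
```

Emit:
servo_tool:
  moves: [-0.03,0.06,0,-0.02,0,-0.06,0.15,0,-0.05,0,-0.1,0.25,0,-0.08,0,-0.126,0.35,0,-0.12,0,-0.126,0.45,0,-0.16,0,-0.126,0.55,0,-0.19,0,-0.126,0.65,0,-0.208,0,-0.126,0.75,0,-0.208,0,-0.126,0.85,0,-0.208,0,-0.126,0.93,0,-0.208,0,-0.126,0.98,0,-0.208,0,-0.126,1,0,-0.208,0]

```text
t: 6.92
eef_pos: [538.0, 135.5, 267.1]
tcp_rot: [3.141, 0.003, -0.187]
ft_force: [0.0, -0.8, -0.9]
opening: 0.209
grip_force: 30.0
```

Emit:
servo_tool:
  moves: [0,0.15,0,0,0,0,0.2,0,0,0,0,0.234,0,0,0,0,0.234,0,0,0,0,0.234,0,0,0,0,0.234,0,0,0]

```text
t: 7.42
eef_pos: [538.8, 225.2, 268.0]
tcp_rot: [3.141, 0.001, -0.191]
ft_force: [-0.3, 0.3, -2.0]
opening: 0.209
grip_force: 30.0
```

Run:
```python
from h import *
s=state();print(s["t"],s["eef_pos"],s["tcp_rot"],s["ft_force"],s["moment"],s["grip_force"])
tc=s["eef_pos"]
out=[]
for n in("wrist","top","scene"):
    c=get_calibration(n);p,d=read_camera(n);W=world(n,d,c);hsv=cv2.cvtColor(p,cv2.COLOR_BGR2HSV);b=tc[2]-76.6
    m=(d>0)&(np.hypot(W[...,0]-tc[0],W[...,1]-tc[1])<80)&(W[...,2]>b-8)&(W[...,2]<b+54)&(hsv[...,1]<60)
    q=W[m]
    if len(q)>20:
        a=np.radians(-11);x=(q[:,:2]-tc[:2])@[np.cos(a),np.sin(a)];y=(q[:,:2]-tc[:2])@[-np.sin(a),np.cos(a)]
        print(n,len(q),"along",np.percentile(x,[0.5,2,98,99.5]).round(1),"z",np.percentile(q[:,2],[1,50,99]).round(1))
        for f,l in((x>35,"+arm"),(x<-35,"-arm")):
            if f.sum()>8: print(l,f.sum(),"y med",np.median(y[f]),np.percentile(y[f],[5,95]),"x",x[f].mean())
    vv,uu=np.nonzero(m)
    u,v=(int(np.median(uu)),int(np.median(vv))) if len(uu) else (280,210)
    u=min(max(u,70),490);v=min(max(v,60),360);out.append(cv2.resize(p if n=="wrist" else p[v-60:v+60,u-70:u+70],(400,300)))
cv2.imwrite("pics/carry.png",np.vstack([np.hstack(out[:2]),np.hstack([out[2],0*out[2]])]))
```

```text
7.4167 [538.80869922 225.19290273 267.98357576] [ 3.14052959e+00  1.14200972e-03 -1.90757497e-01] [-0.26271067  0.25089492 -2.02182641] [-0.04834985  0.18007168  0.03177023] 29.999444782733917
wrist 1287 along [-67.4   9.5  65.4  66.6] z [197.7 217.1 244.8]
+arm 432 y med 0.913210175769359 [-2.78675733  3.90883395] x 51.19225604247445
-arm 12 y med 0.4326340129984755 [-1.82703116  2.70006373] x -67.70828464670117
scene 874 along [-65.  -62.9  68.1  69.7] z [193.3 216.4 244.4]
+arm 204 y med 3.159639902891228 [-1.54347206  5.23949709] x 55.70309520024324
-arm 164 y med 3.3568180173506104 [-1.53605253  5.31399641] x -52.54473060853632
```

View pics/carry.png

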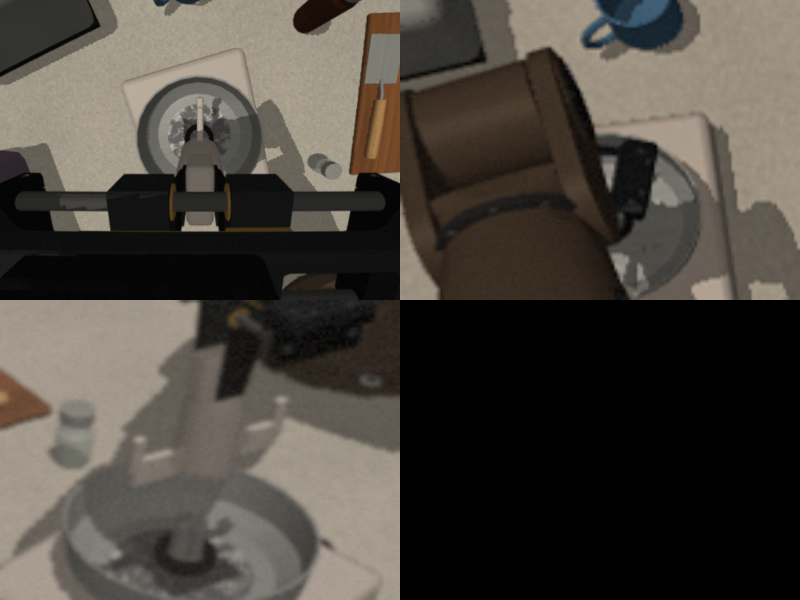

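The paddle hangs upright from the gripper, centred within 0.5 mm, above the drive (wrist panel (200,130); scene panel (185,540)). Now down to just above the fins.

Emit:
servo_tool:
  moves: [0.0015,0.006,-0.05,0,0,0.0015,0.006,-0.09,0,0,0.0015,0.006,-0.11,0,0,0.0015,0.006,-0.125,0,0,0.0015,0.006,-0.13,0,0,0.0015,0.006,-0.13,0,0,0.0015,0.006,-0.13,0,0]

```text
t: 8.15
eef_pos: [539.8, 228.8, 217.3]
tcp_rot: [-3.141, -0.001, -0.19]
ft_force: [0.6, -1.5, -1.8]
opening: 0.208
grip_force: 30.0
```

Emit:
servo_tool:
  moves: [-0.001,-0.003,0,0,0,-0.001,-0.003,-0.005,0,0,-0.001,-0.003,-0.01,0,0,-0.001,-0.003,-0.015,0,0,-0.001,-0.003,-0.02,0,0,-0.001,-0.003,-0.025,0,0,-0.001,-0.003,-0.025,0,0]

```text
t: 8.73
eef_pos: [539.2, 227.5, 206.3]
tcp_rot: [3.141, -0.0, -0.19]
ft_force: [2.2, -0.4, -1.9]
opening: 0.207
grip_force: 30.0
```

Below fin-top height with hardly any force, so it seems to be meshing. I'll keep going gently.

Emit:
servo_tool:
  moves: [0,0,-0.01,0,0,0,0,-0.02,0,0,0,0,-0.03,0,0,0,0,-0.04,0,0,0,0,-0.05,0,0,0,0,-0.06,0,0,0,0,-0.06,0,0]

```text
t: 9.32
eef_pos: [539.2, 227.4, 181.8]
tcp_rot: [3.141, -0.0, -0.19]
ft_force: [5.0, -4.2, -5.0]
opening: 0.206
grip_force: 30.0
```

Emit:
servo_tool:
  moves: [0.001,-0.001,0,0,0,0.001,-0.001,-0.01,0,0,0.001,-0.001,-0.02,0,0,0.001,-0.001,-0.03,0,0,0.001,-0.001,-0.03,0,0,0.001,-0.001,-0.03,0,0]

```text
t: 9.82
eef_pos: [539.4, 227.3, 170.7]
tcp_rot: [-3.141, -0.0, -0.19]
ft_force: [0.4, -3.1, 3.2]
opening: 0.212
grip_force: 30.0
```

```bash
python3 -c "
from h import *
s=state();print(s['t'],s['eef_pos'],s['ft_force'],s['moment'],s['tcp_rot'],s['grip_force'])"
```

```text
9.8167 [539.44068341 227.32154076 170.65843941] [ 0.38853251 -3.10059116  3.20538682] [-0.46737906  0.04757351 -0.02775169] [-3.14149383e+00 -3.19283267e-05 -1.90159806e-01] 30.00018149614334
```

Emit:
servo_tool:
  moves: [0,-0.001,-0.004,0,0,0,-0.001,-0.008,0,0,0,-0.001,-0.01,0,0,0,-0.001,-0.011,0,0,0,-0.001,-0.011,0,0,0,-0.001,-0.011,0,0]

```text
t: 10.32
eef_pos: [539.5, 227.2, 166.8]
tcp_rot: [-3.141, -0.0, -0.19]
ft_force: [-1.0, -1.1, 6.8]
opening: 0.211
grip_force: 30.0
```

Emit:
servo_tool:
  moves: [0,0,-0.001,0,0,0,0,-0.002,0,0,0,0,-0.003,0,0,0,0,-0.003,0,0,0,0,-0.003,0,0]

```text
t: 10.73
eef_pos: [539.5, 227.2, 166.3]
tcp_rot: [-3.141, -0.001, -0.19]
ft_force: [-2.5, -0.5, 13.5]
opening: 0.209
grip_force: 30.0
```

Emit:
servo_tool:
  moves: [0,0,0,0,0,0,0,0,0,0,0,0,0,0,0,0,0,0,0,0,0,0,0,0,0,0,0,0,0,0]

```text
t: 11.23
eef_pos: [539.5, 227.2, 166.3]
tcp_rot: [-3.141, -0.001, -0.19]
ft_force: [-1.6, -2.3, 12.6]
opening: 0.211
grip_force: 30.0
```

Steady against the stop: about 14 N on the mixer, underside at about 90 mm. Handing in.

```bash
python3 -c "
from cell import *
print(job_done())"
```

```text
the job is handed in; nothing more can be done
None
```

I handed the job in at about 11 s of the 42 s: the white paddle is meshed on the drive and still gripped. It holds the collar against its stop with about 14 N, underside at about 90 mm. These figures come from the arm's pose and force readings; `job_done()` gave no verdict.

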